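# Unpin a cork humidor and hold its sprung lid at the airing mark

## Robot

A 6-joint arm with a two-finger parallel gripper is mounted at the origin on a cart in front of the work surface, level with it; the furniture and walls round the work are solid. World frame = base frame: x ahead of the robot, y to its left, z up, the work surface at z = 0. Lengths are in m, angles in rad, forces in N, time in s.
With the tool pointing down it reaches from about 0.25 to 0.725 m from the base axis. Payload 4 kg.
Tool frame: the origin (TCP) lies midway between the tips of the shut fingers; the grasp point (between the pads) lies 19 mm behind it; z points along the fingers, y is the line along which they close (so a half turn about z gives the same grasp; the last joint's range is limited). The gripper opens to 85 mm and grips with 20 to 120 N. Pads are 22 mm wide; open, the fingers measure 114 mm over their backs; the gripper's body (76 mm by 85 mm) begins 54 mm behind the grasp point. The pads swing forward as they close: fully open they stand 13 mm farther back than shut.
Start: joints at [-1.285, 0.241, 0.005, 1.335, 0, 1.571], TCP at [0.141, -0.48, 0.231] pointing down, gripper open.
Joint ranges: [-2.72, 2.72], [-1.05, 1.87], [-1.09, 1.28], [-1.99, 2.15], [-1.42, 1.44], [-3.14, 3.14]. Speed limits (rad/s): [2.79, 2.79, 3.14, 3.14, 3.14, 3.14].

## Interface

Orientations are given as a unit quaternion [x, y, z, w].
In Python, from workcell import bot, camera, job_done gives the robot as it stands.
- The arm moves only by the tool carry_out, never from a script. Its argument "plan" is a list of rows, each an object of numbers: "dx", "dy", "dz": the shift along the tool's x, y, z in mm; "twist": the turn about the tool's z in degrees; "fingers": the closure, from -1 (fully open) to 1 (shut). In form: [{"dx": .., "dy": .., "dz": .., "twist": .., "fingers": ..}, ...]. A call has exactly 5 rows; each row is the pose to reach, as a shift and turn from the pose commanded when the call began, along the tool's axes at that moment; what a row does not reach only later rows make up. A row lasts 1/12 s, in which the tool goes at most 41.7 mm and 7.16 degrees, less where a joint would pass 70% of its speed; a pose out of reach is approached as far as the arm can. A call with a gripper value outside its range is refused whole. The fingers move at their own pace and stop on an object; the grip force is fixed at half the most. Time passes only in rows, so rows that repeat a pose let the fingers close, or fill a call up. It gives the time, the measured TCP pose, the force, the opening and the grip force at its end, in the units of the state.
- bot.get_obs(): the state, without advancing time (a new reading comes with each control period).
- camera(name): name is "scene" or "top" or "wrist"; returns a dict with "image" (400x640x3 uint8, red, green, blue), "intrinsics" (3x3 intrinsics, pixels), "distortion" ([k1, k2, p1, p2, k3] as OpenCV has them; the pictures are not rectified), "eye" and "attitude" of the camera in the world. Camera axes: x right, y down, z forward; pixel columns grow to the right and rows downward; lengths in m; the calibration is good to about 2 mm. A picture is of the moment at which its call begins. There is no depth.
- job_done(): hands the job in; it is judged then, once.
The state is a dict: "clock": time; "joint_pos": joint angles; "joint_vel": joint speeds; "tau": joint torques, N m; "eef_pos": TCP position; "tool_rot": TCP orientation; "ft_force": force on the tool from outside, world axes, zero at the start; "ft_torque": the same for the moment, N m; "grip_width": finger opening in m; "grasp_force": force on a finger pad.
Only numpy, scipy, OpenCV 4.12 (cv2) and the standard library are available. Lean on these libraries where they do the work, as an engineer would, in place of code of your own. Each camera call takes 0.05 s, during which the arm holds its last target. There are 200 camera calls.

## Task

The cork humidor (the steel box with the clear-windowed lid) has to be aired before anyone reaches in. Pull the orange-handled pin sideways out of the hasp and put it down on the counter, then lift the sprung lid by its black bar handle until the lid's pointer is level with the red rider on the brass quadrant, and finish still holding the lid there: there is no stay and it shuts itself if let go. Do not swing the lid well above the rider, do not shift the rider, and leave the wine glass and the tape roll where they stand.

Things in the scene. Friction and masses are not known exactly. Their poses are not given: they have to be found in the camera images.
- humidor: Cork humidor: fixed steel tub 220 (x) x 260 (y) x 118 mm high, lid shut. Origin on the counter under its centre, z up. Its front (hasp, hygrometer) faces its -x, towards the robot; lid hinge along its far (+x) top edge; hasp and pin at the front's left (+y), brass quadrant at its right (-y) side. A lever corker 0.77 m tall stands left of it (from world x 0.50, y 0.14): keep clear.
- pin: Loose 60 g pin that locks the lid, lying along the humidor's y, x = -155, z = 122 mm. Origin on its axis, mid-grip. Orange grip 10 (x) x 36 (y) x 30 mm (z -23 to +7), flat faces to +-x, free in the air, 35 mm of room to the box. The 8 mm steel rod runs from it along -y to 86 mm from the origin, through the hasp. It comes out along the humidor's +y and is clear after 70 mm.
- hasp (a point): Middle between the two steel staples of the hasp, on the axis of the seated pin, 53 mm from the pin's origin. The staples are 30 mm apart, fixed to the tub, stand up through the lid's front tongue (60 mm wide) and leave the rod 2 to 3 mm of play.
- hinge (a point): Middle of the lid's hinge axis, at humidor x = +112, y = 0, z = 110 mm; the axis runs along the humidor's y.
- lid: The lid: steel frame with a clear window, 228 x 264 x 10 mm. Origin on the hinge axis (same as hinge), axes parallel to the humidor's when shut.
- lid_handle (a point): Middle of the lid's handle: a round black bar of 12 mm diameter along the humidor's y, 92 mm clear between its two posts, axis 42 mm above the lid's top. Moves with the lid. Shut, it lies 209 mm in front of (humidor -x) and 50 mm above the hinge axis. The bar is round and may turn between the fingers as the lid tilts.
- lid_angle (a joint): Lid angle, rad: 0 shut, grows as the front edge rises, stop at 1.3. A torsion spring and the lid's weight (0.4 kg) shut it: some 4 to 6 N upward at the handle starts it, 6 to 11 N hold it at the rider. It does not stay by itself. With the pin in, it opens less than 0.03.
- lid_pointer (a point): Tip of the small black pointer with a white line at the lid's front right edge, 212 mm from the hinge axis.
- rider_mark (a point): White line on the inner face of the red rider, a block 20 mm tall clamped on the brass quadrant, 212 mm from the hinge axis, its face right beside the pointer's path. Its z axis points upward along that path. The pointer is level with it when the lid angle equals the rider angle. The rider is held by friction only: do not push it.
- rider (a joint): Angle of the rider about the lid's hinge axis, rad, same zero and sense as the lid's angle; set somewhere between 0.28 and 0.52.
- tasting_glass: Loose empty stemmed wine glass, 81 mm wide, 202 mm tall, behind the box to its left. Origin under its centre. Leave alone.
- tape: Loose roll of masking tape, 104 mm wide, 25 mm tall, lying flat at the left. Origin under its centre. Leave alone.

How it is judged:
By the outcome, as a careful person would: the job done as asked, in the order asked, and still so for the second after the job is handed in, while the arm keeps its last pose, push and grip.
It also fails if it takes over 51 s, if anything falls off the work surface, if the arm or the gripper's body presses on something with over 40 N, if the wrist force passes 120 N, or if a joint passes its speed limit or range.

## Working session

There is one attempt and no reset: what is moved stays moved. The work goes in short steps, Python scripts to look and compute and a tool call to move; the robot and the scene stay as the last step left them, time stands still between calls to the robot, and variables do not carry over. Pictures are saved under pics/ and viewed, at most 10 in all, crops included, and the job is handed in when it is done.

Besides the shell and the picture viewer there is one more tool, called after "Emit:" as name([rows], argument=value, ...), one row to a line, values as JSON. carry_out: Moves the arm, as the interface text tells. Its arguments: {"type":"object","properties":{"plan":{"type":"array","items":{"type":"object","properties":{"dx":{"type":"number"},"dy":{"type":"number"},"dz":{"type":"number"},"twist":{"type":"number"},"fingers":{"type":"number"}}}}},"required":["plan"]}

```bash
mkdir -p pics; ls; cat > h.py <<'E'
import numpy as np, cv2
from workcell import bot, camera, job_done
from scipy.spatial.transform import Rotation as R
def snap(n,f=None):
    c=camera(n)
    if f: cv2.imwrite('pics/'+f,c['image'][:,:,::-1])
    return c
def att(c):
    a=np.array(c['attitude'],float)
    return a if a.shape==(3,3) else R.from_quat(a).as_matrix()
def ray(c,uv):
    p=cv2.undistortPoints(np.array([[uv]],float),np.array(c['intrinsics'],float),np.array(c['distortion'],float))[0,0]
    d=att(c)@np.array([p[0],p[1],1]); return np.array(c['eye'],float),d/np.linalg.norm(d)
def onz(c,uv,z):
    e,d=ray(c,uv); return e+d*(z-e[2])/d[2]
def tri(*cu):
    A=np.zeros((3,3));b=np.zeros(3);L=[]
    for c,uv in cu:
        e,d=ray(c,uv);P=np.eye(3)-np.outer(d,d);A+=P;b+=P@e;L.append((P,e))
    x=np.linalg.solve(A,b); return x,[1e3*np.linalg.norm(P@(x-e)) for P,e in L]
def proj(c,X):
    M=att(c).T
    r,_=cv2.Rodrigues(M); t=-M@np.array(c['eye'],float)
    return cv2.projectPoints(np.array(X,float).reshape(-1,1,3),r,t,np.array(c['intrinsics'],float),np.array(c['distortion'],float))[0][:,0]
E
python3 - <<'E'
from h import *
import pickle
for n in('scene','top','wrist'):
    c=snap(n,n+'0.png'); pickle.dump(c,open(n+'0.pkl','wb')); print(n,c['eye'],c['attitude'],c['intrinsics'],c['distortion'])
o=bot.get_obs(); print(o)
E
```

```text
pics
scene [-0.58778666  0.06893248  0.72094475] [-0.57339395  0.63376199 -0.37610159  0.35792836] [[447.74190147   0.         313.45949013]
 [  0.         447.74190147 199.29015913]
 [  0.           0.           1.        ]] [-0.04990088  0.          0.          0.          0.        ]
top [ 0.39810533 -0.04068789  1.16109548] [ 0.71222825 -0.69545613  0.06225591 -0.07208258] [[369.74880318   0.         316.88955967]
 [  0.         369.74880318 198.17374685]
 [  0.           0.           1.        ]] [-0.08433029  0.          0.          0.          0.        ]
wrist [ 0.2216224  -0.45542487  0.37347049] [ 0.79000905 -0.59071091 -0.09891095  0.13100739] [[297.27681982   0.         315.49721931]
 [  0.         297.27681982 198.43983579]
 [  0.           0.           1.        ]] [-0.03330141  0.          0.          0.          0.        ]
{'clock': 0.15, 'joint_pos': array([-1.28498904e+00,  2.41258292e-01,  4.03378904e-03,  1.33518114e+00,
        1.13746373e-05,  1.57081550e+00]), 'joint_vel': array([ 0.00070702, -0.00281246,  0.00399144,  0.00076815,  0.00019989,
       -0.00165577]), 'tau': array([ 1.21455130e-03, -3.72634864e+01,  2.52639180e+01,  1.24266394e-02,
       -4.58367731e-05,  5.39006152e-06]), 'eef_pos': array([ 0.14083635, -0.4792636 ,  0.23060832]), 'tool_rot': array([ 9.89807684e-01,  1.42408218e-01, -1.08975965e-04, -7.97265305e-04]), 'ft_force': array([-0.33907374,  0.69480401,  0.53938778]), 'ft_torque': array([0.02984195, 0.01858242, 0.03146534]), 'grasp_force': 0.0, 'grip_width': 0.0854443698054234}
```

View pics/scene0.png

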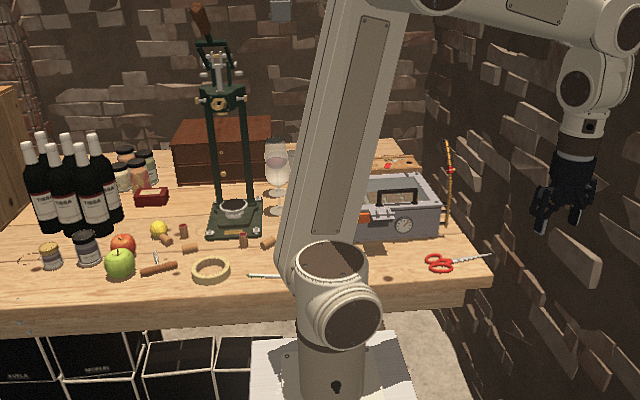

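View pics/top0.png

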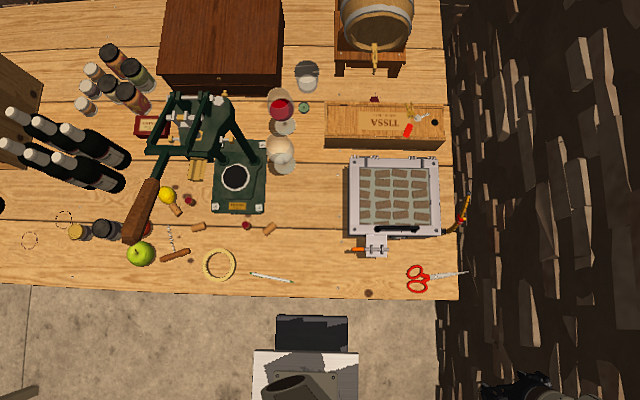

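Scene: humidor at about (400,205), orange grip near (362,213) beside the arm, rider red at (450,170). Top: pin (358,250), handle (397,229), rider (461,220).

```bash
python3 - <<'E'
from h import *
import pickle
T=pickle.load(open('top0.pkl','rb'));S=pickle.load(open('scene0.pkl','rb'))
a=cv2.resize(T['image'][150:270,335:475],None,fx=5,fy=5,interpolation=cv2.INTER_CUBIC)[:,:,::-1]
b=cv2.resize(S['image'][135:255,345:465],None,fx=5,fy=5,interpolation=cv2.INTER_CUBIC)[:,:,::-1]
o=np.zeros((600,800,3),np.uint8)
a=cv2.resize(a,(400,343)); b=cv2.resize(b,(400,400)); o[:343,:400]=a;o[:400,400:]=b
cv2.imwrite('pics/c1.png',o[:400])
for n,c,(r0,r1,c0,c1) in(('T',T,(150,270,335,475)),('S',S,(135,255,345,465))):
    h=cv2.cvtColor(c['image'],cv2.COLOR_RGB2HSV)
    for nm,m in(('orange',cv2.inRange(h,(6,150,120),(16,255,255))),('red',cv2.inRange(h,(0,170,90),(5,255,255))|cv2.inRange(h,(175,170,90),(180,255,255))),('black',cv2.inRange(h,(0,0,0),(180,255,45)))):
        k,l,st,ce=cv2.connectedComponentsWithStats(m[r0:r1,c0:c1])
        for i in range(1,k):
            if st[i,4]>8: print(n,nm,st[i]+[c0,r0,0,0,0],ce[i]+[c0,r0])
E
```

```text
T orange [335 150 118  15 737] [393.82225237 154.63636364]
T orange [439 170  14   2  22] [444.68181818 170.63636364]
T orange [335 182   8   3  23] [338.39130435 182.95652174]
T orange [335 186   8   3  16] [338.3125 187.25  ]
T orange [335 190   8   3  15] [338.46666667 190.66666667]
T orange [440 196  14   6  62] [446.09677419 198.27419355]
T orange [337 206   6   6  14] [340.5        207.85714286]
T orange [335 226   8   3  12] [338.         226.91666667]
T orange [431 237  12   7  26] [437.07692308 239.76923077]
T orange [451 237   6  13  18] [455.16666667 242.16666667]
T orange [347 238  10   4  13] [352.53846154 238.46153846]
T orange [388 240   4   8  15] [388.8        243.73333333]
T orange [351 246  13   5  51] [357.17647059 248.45098039]
T orange [364 258  11   1  11] [369. 258.]
T orange [422 263   7   2   9] [425.         263.77777778]
T red [458 214   6   8  20] [459.9  218.65]
T red [409 265  14   5  36] [415.5 267. ]
T black [ 451  150   24  120 1401] [465.54817987 206.00142755]
T black [348 168  18  69  86] [350.1627907  208.53488372]
T black [375 226  44   6 191] [396.77486911 227.78010471]
T black [453 227   9  43 119] [458.31932773 246.4789916 ]
T black [442 229   4   5  16] [443.6875 231.    ]
T black [388 236  45   2  49] [409.42857143 236.08163265]
S orange [449 180   3  18  32] [449.71875 188.1875 ]
S orange [358 212  12  11 111] [364.         217.35135135]
S red [384 163   7   5  29] [387.17241379 165.06896552]
S red [449 166   4   3   9] [450.55555556 167.33333333]
S red [430 254   9   1   9] [434. 254.]
S black [456 135   9   3  10] [460.2 135.5]
S black [376 188  41  18 196] [396.17857143 194.66836735]
```

View pics/c1.png

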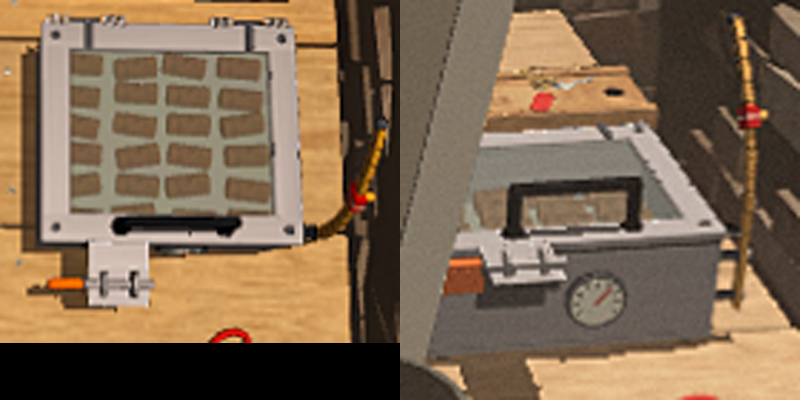

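Crop shows the handle bar ends in top at (375,228)/(419,228), in scene at (378,190.5)/(417,189.6), the pin grip, and the rider with white mark.

```bash
python3 - <<'E'
from h import *
import pickle
T=pickle.load(open('top0.pkl','rb'));S=pickle.load(open('scene0.pkl','rb'))
print('handle',tri((T,(375.2,227.8)),(S,(378,190.5))),tri((T,(419,228.2)),(S,(417,189.8))),tri((T,(397,228)),(S,(397.5,190))))
for p in((349,235),(440.2,235.8),(349,157.7),(438.5,157.7)): print('lid',onz(T,p,.118).round(4))
print('pinL,R top',onz(T,(351.5,249.3),.129),onz(T,(364.7,249.3),.129),'tri',tri((T,(364.7,249.3)),(S,(370,212.8))))
print('rider',tri((T,(461,218.7)),(S,(450.5,169.5))))
print('pointer?',onz(T,(444,231.5),.115))
print('tape',onz(T,(219,265),.012),'glass base',onz(T,(281,150),0))
o=bot.get_obs();M=R.from_quat(o['tool_rot']).as_matrix();print(M.round(3))
W=camera('wrist');Mw=att(W);print('cam in tool',(M.T@(np.array(W['eye'])-o['eef_pos'])).round(4),(M.T@Mw).round(3))
E
```

```text
handle (array([ 0.51112403, -0.18917806,  0.16397904]), [np.float64(5.004132161524522), np.float64(5.004132161524517)]) (array([ 0.51387281, -0.30609263,  0.15761913]), [np.float64(0.8607552533228336), np.float64(0.8607552533228489)]) (array([ 0.51241517, -0.24708074,  0.16122491]), [np.float64(3.0671707912979636), np.float64(3.0671707912979738)])
lid [ 0.4951 -0.1168  0.118 ]
lid [ 0.4981 -0.376   0.118 ]
lid [ 0.722  -0.1149  0.118 ]
lid [ 0.7287 -0.3798  0.118 ]
pinL,R top [ 0.45457984 -0.12331767  0.129     ] [ 0.45537518 -0.15994211  0.129     ] tri (array([ 0.45541236, -0.16106363,  0.12615053]), [np.float64(0.797027016932878), np.float64(0.7970270169329265)])
rider (array([ 0.53563922, -0.40610595,  0.20468704]), [np.float64(0.8155465808535184), np.float64(0.815546580853504)])
pointer? [ 0.51088973 -0.38834012  0.115     ]
tape [0.40182728 0.27573511 0.012     ] glass base [0.78031661 0.10048993 0.        ]
[[ 0.959  0.282 -0.   ]
 [ 0.282 -0.959  0.002]
 [ 0.    -0.002 -1.   ]]
cam in tool [ 0.0842 -0.0003 -0.143 ] [[ 0.001 -0.946 -0.324]
 [ 1.     0.001  0.001]
 [-0.    -0.324  0.946]]
```

Emit:
carry_out([
  {"dx":30,"dy":-18,"dz":-14,"twist":-7,"fingers":0.2},
  {"dx":60,"dy":-36,"dz":-28,"twist":-14,"fingers":0.2},
  {"dx":90,"dy":-54,"dz":-42,"twist":-21,"fingers":0.2},
  {"dx":120,"dy":-72,"dz":-56,"twist":-28,"fingers":0.2},
  {"dx":150,"dy":-90,"dz":-70,"twist":-35,"fingers":0.2},
])

```text
clock: 0.62
eef_pos: [0.2601, -0.3497, 0.3018]
tool_rot: [0.9, 0.436, -0.0, -0.0]
ft_force: [0.4, -0.6, -0.1]
grip_width: 0.0344
grasp_force: 0.0
```

```bash
cat >> h.py <<'E'
def to(p,yaw=None):
    "shift in tool mm / twist deg to reach TCP p with tool x at world angle yaw(deg)"
    o=bot.get_obs();M=R.from_quat(o['tool_rot']).as_matrix()
    cur=np.degrees(np.arctan2(M[1,0],M[0,0]))
    print('t',o['clock'],'eef',o['eef_pos'].round(4),'yaw',cur.round(2),'f',o['ft_force'].round(1),'w',round(o['grip_width'],4),'gf',round(o['grasp_force'],1))
    print('d',(1e3*M.T@(np.array(p)-o['eef_pos'])).round(1),'twist',None if yaw is None else round(cur-yaw,1))
E
python3 -c "
from h import *
to((.44,-.15,.30),90.8)"
```

```text
t 0.6167 eef [ 0.2601 -0.3497  0.3018] yaw 51.67 f [ 0.4 -0.6 -0.1] w 0.0344 gf 0.0
d [268.2  17.3   1.8] twist -39.1
```

Emit:
carry_out([
  {"dx":38,"dy":3,"dz":0,"twist":-7,"fingers":0.2},
  {"dx":76,"dy":6,"dz":0,"twist":-14,"fingers":0.2},
  {"dx":115,"dy":9,"dz":0,"twist":-21,"fingers":0.2},
  {"dx":154,"dy":12,"dz":0,"twist":-28,"fingers":0.2},
  {"dx":192,"dy":14,"dz":0,"twist":-35,"fingers":0.2},
])

```text
clock: 1.03
eef_pos: [0.3913, -0.2081, 0.3014]
tool_rot: [0.727, 0.687, 0.0, 0.0]
ft_force: [-0.4, -0.3, -0.8]
grip_width: 0.0341
grasp_force: 0.0
```

```bash
python3 -c "
from h import *
to((.44,-.15,.30),90.8)"
```

```text
t 1.0333 eef [ 0.3913 -0.2081  0.3014] yaw 86.72 f [-0.4 -0.3 -0.8] w 0.0341 gf 0.0
d [60.8 45.3  1.4] twist -4.1
```

Emit:
carry_out([
  {"dx":30,"dy":22,"dz":0,"twist":-4,"fingers":0.2},
  {"dx":60,"dy":45,"dz":0,"twist":-4,"fingers":0.2},
  {"dx":60,"dy":45,"dz":0,"twist":-4,"fingers":0.2},
  {"dx":60,"dy":45,"dz":0,"twist":-4,"fingers":0.2},
  {"dx":60,"dy":45,"dz":0,"twist":-4,"fingers":0.2},
])

```text
clock: 1.45
eef_pos: [0.4387, -0.1527, 0.301]
tool_rot: [0.705, 0.71, -0.0, -0.0]
ft_force: [0.2, -0.4, -0.2]
grip_width: 0.034
grasp_force: 0.0
```

```bash
python3 - <<'E'
from h import *
import pickle
to((.44,-.15,.30),90.8)
W=snap('wrist');pickle.dump(W,open('w1.pkl','wb'))
cv2.imwrite('pics/w1.png',cv2.resize(W['image'],(800,500))[:,:,::-1])
h=cv2.cvtColor(W['image'],cv2.COLOR_RGB2HSV)
m=cv2.inRange(h,(6,190,120),(16,255,255))
k,l,st,ce=cv2.connectedComponentsWithStats(m)
for i in range(1,k):
    if st[i,4]>60: print(st[i],ce[i])
E
```

```text
t 1.45 eef [ 0.4387 -0.1527  0.301 ] yaw 90.42 f [ 0.2 -0.4 -0.2] w 0.034 gf 0.0
d [2.7 1.4 1. ] twist -0.4
[328 149  10  33 260] [332.53076923 164.12307692]
```

View pics/w1.png

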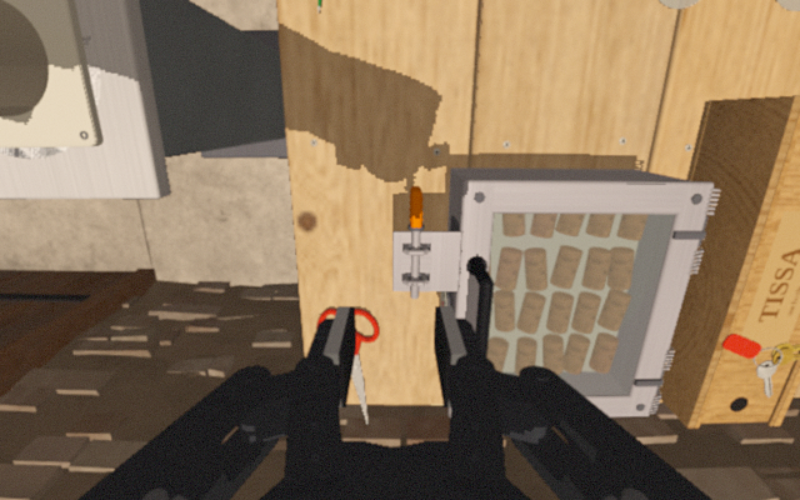

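Wrist view: pin grip at about (332,150–181) in raw pixels, rod running down column ~332, hasp staples at rows ~198 and ~222, handle's left post at (381,212).

```bash
python3 - <<'E'
from h import *
import pickle
W=pickle.load(open('w1.pkl','rb'));T=pickle.load(open('top0.pkl','rb'));S=pickle.load(open('scene0.pkl','rb'))
h=cv2.cvtColor(W['image'],cv2.COLOR_RGB2HSV)
m=cv2.inRange(h,(6,190,90),(18,255,255))
for r in range(146,186,2):
    c=np.where(m[r,322:345])[0]+322
    print(r,(c.min(),c.max(),W['image'][r,332]) if len(c) else None,end=' ')
print()
print('rod far/near',onz(W,(332,190),.122),onz(W,(331.6,236),.122))
# grip right-end top corner across the views
print('gripend',tri((W,(332.5,182)),(T,(364.7,249.3))),tri((W,(332.5,182)),(T,(364.7,249.3)),(S,(370,212.8))))
print('rod tip',onz(W,(331.8,238),.122))
for p in((479,197),(697,198),(641,407)): print('screw',onz(W,(p[0]/1.25,p[1]/1.25),.119))
print('handle left post end',onz(W,(477/1.25,264/1.25),.160),onz(W,(485/1.25,300/1.25),.16))
E
```

```text
146 None 148 None 150 (np.int64(329), np.int64(334), array([124,  58,   0], dtype=uint8)) 152 (np.int64(328), np.int64(335), array([133,  63,   0], dtype=uint8)) 154 (np.int64(329), np.int64(337), array([147,  74,   0], dtype=uint8)) 156 (np.int64(328), np.int64(337), array([147,  72,   0], dtype=uint8)) 158 (np.int64(328), np.int64(337), array([146,  68,   0], dtype=uint8)) 160 (np.int64(328), np.int64(337), array([148,  72,   0], dtype=uint8)) 162 (np.int64(328), np.int64(337), array([148,  72,   0], dtype=uint8)) 164 (np.int64(328), np.int64(337), array([149,  73,   0], dtype=uint8)) 166 (np.int64(328), np.int64(337), array([149,  70,   0], dtype=uint8)) 168 (np.int64(328), np.int64(337), array([149,  70,   0], dtype=uint8)) 170 (np.int64(328), np.int64(337), array([147,  73,   0], dtype=uint8)) 172 (np.int64(328), np.int64(337), array([152,  72,   0], dtype=uint8)) 174 (np.int64(328), np.int64(337), array([202, 108,   0], dtype=uint8)) 176 (np.int64(328), np.int64(337), array([243, 140,   0], dtype=uint8)) 178 (np.int64(328), np.int64(337), array([243, 143,   0], dtype=uint8)) 180 (np.int64(329), np.int64(337), array([246, 141,   0], dtype=uint8)) 182 None 184 None 
rod far/near [ 0.45807494 -0.16886538  0.122     ] [ 0.45910271 -0.22654006  0.122     ]
gripend (array([ 0.45751324, -0.16157626,  0.11454109]), [np.float64(1.3344475535612719), np.float64(1.3344475535612617)]) (array([ 0.45686509, -0.16044145,  0.12492916]), [np.float64(2.228200159355344), np.float64(1.2622507633296476), np.float64(1.7951547832904922)])
rod tip [ 0.45941182 -0.22919465  0.122     ]
screw [ 0.51394662 -0.13180352  0.119     ]
screw [ 0.71259786 -0.13011823  0.119     ]
screw [ 0.71502678 -0.36471214  0.119     ]
handle left post end [ 0.50732892 -0.17939346  0.16      ] [ 0.51683859 -0.21220116  0.16      ]
```

Emit:
carry_out([
  {"dx":5,"dy":8,"dz":38,"twist":0,"fingers":0.2},
  {"dx":12,"dy":18,"dz":76,"twist":0,"fingers":0.2},
  {"dx":12,"dy":18,"dz":100,"twist":0,"fingers":0.2},
  {"dx":12,"dy":18,"dz":100,"twist":0,"fingers":0.2},
  {"dx":12,"dy":18,"dz":100,"twist":0,"fingers":0.2},
])

```text
clock: 1.92
eef_pos: [0.4552, -0.1416, 0.2007]
tool_rot: [0.706, 0.709, -0.001, -0.001]
ft_force: [0.6, 0.0, 1.2]
grip_width: 0.0339
grasp_force: 0.0
```

```bash
python3 - <<'E'
from h import *
import pickle
to((.457,-.140,.10),90.6)
W=snap('wrist');pickle.dump(W,open('w2.pkl','wb'))
cv2.imwrite('pics/w2.png',cv2.resize(W['image'],(800,500))[:,:,::-1])
h=cv2.cvtColor(W['image'],cv2.COLOR_RGB2HSV)
m=cv2.inRange(h,(6,190,90),(18,255,255))
k,l,st,ce=cv2.connectedComponentsWithStats(m)
for i in range(1,k):
    if st[i,4]>60: print(st[i],ce[i])
v=cv2.inRange(h,(6,190,190),(18,255,255)); print('top face',np.argwhere(v[:,300:360]).min(0),np.argwhere(v[:,300:360]).max(0))
E
```

```text
t 1.9167 eef [ 0.4552 -0.1416  0.2007] yaw 90.23 f [0.6 0.  1.2] w 0.0339 gf 0.0
d [  1.5   2.1 100.7] twist -0.4
[312 182  14  48 601] [318.57237937 205.7687188 ]
top face [224  14] [229  24]
```

View pics/w2.png

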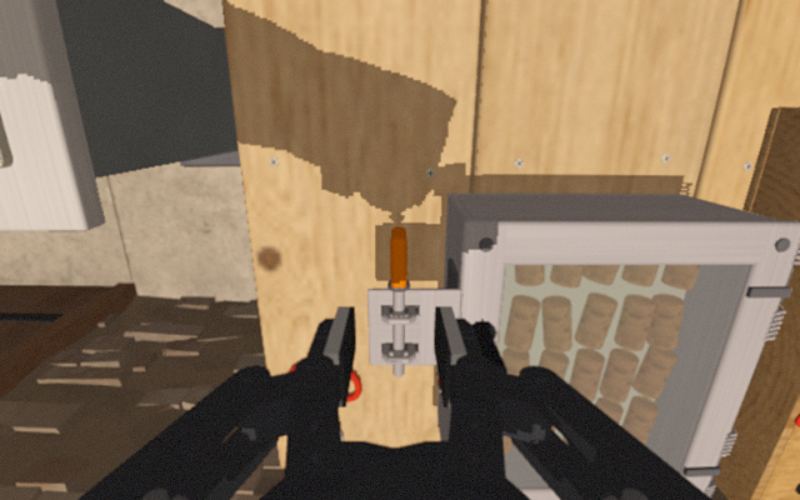

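Second wrist view: grip at column ~319, rows 182–230; rod tip at about (319,300); lid screw (389,195).

```bash
python3 - <<'E'
from h import *
import pickle
A=pickle.load(open('w1.pkl','rb'));B=pickle.load(open('w2.pkl','rb'))
print('grip end',tri((A,(332.7,182)),(B,(319.2,230.2))))
print('rod tip',tri((A,(332,238.3)),(B,(319,300.3))))
print('screw',tri((A,(383.2,157.6)),(B,(388.8,195.2))),tri((A,(557.6,158.4)),(B,(626,195.4))))
print(onz(B,(319.2,230.2),.126),onz(B,(319,300.3),.122))
E
```

```text
grip end (array([ 0.45842437, -0.15742415,  0.12944829]), [np.float64(0.2745533060923936), np.float64(0.27455330609224043)])
rod tip (array([ 0.45935872, -0.22849336,  0.12411387]), [np.float64(0.16935655458536353), np.float64(0.16935655458538673)])
screw (array([ 0.51453722, -0.13221954,  0.1167939 ]), [np.float64(0.07958203401274222), np.float64(0.07958203401248555)]) (array([ 0.71289515, -0.13040937,  0.11849865]), [np.float64(0.22699887731836546), np.float64(0.2269988773184437)])
[ 0.45873363 -0.15911744  0.126     ] [ 0.45922566 -0.23008798  0.122     ]
```

Emit:
carry_out([
  {"dx":2,"dy":2,"dz":30,"twist":-0.4,"fingers":0.2},
  {"dx":2,"dy":2,"dz":60,"twist":-0.4,"fingers":0.2},
  {"dx":2,"dy":2,"dz":85,"twist":-0.4,"fingers":0.2},
  {"dx":2,"dy":2,"dz":100,"twist":-0.4,"fingers":0.2},
  {"dx":2,"dy":2,"dz":100,"twist":-0.4,"fingers":0.2},
])

```text
clock: 2.38
eef_pos: [0.458, -0.1392, 0.1006]
tool_rot: [0.703, 0.711, -0.001, -0.001]
ft_force: [-0.1, 0.6, -0.5]
grip_width: 0.0341
grasp_force: 0.0
```

```bash
python3 - <<'E'
from h import *
to((.458,-.139,.10),90.6)
E
```

```text
t 2.3833 eef [ 0.458  -0.1392  0.1006] yaw 90.69 f [-0.1  0.6 -0.5] w 0.0341 gf 0.0
d [0.2 0.  0.6] twist 0.1
```

Close on the grip.

Emit:
carry_out([
  {"dx":0,"dy":0,"dz":0,"twist":0,"fingers":1},
  {"dx":0,"dy":0,"dz":0,"twist":0,"fingers":1},
  {"dx":0,"dy":0,"dz":0,"twist":0,"fingers":1},
  {"dx":0,"dy":0,"dz":0,"twist":0,"fingers":1},
  {"dx":0,"dy":0,"dz":0,"twist":0,"fingers":1},
])

```text
clock: 2.8
eef_pos: [0.4602, -0.1397, 0.1032]
tool_rot: [0.702, 0.712, 0.0, 0.002]
ft_force: [-1.9, -2.2, 5.9]
grip_width: 0.0091
grasp_force: 60.5
```

Emit:
carry_out([
  {"dx":8,"dy":0,"dz":0,"twist":0,"fingers":1},
  {"dx":18,"dy":0,"dz":0,"twist":0,"fingers":1},
  {"dx":28,"dy":0,"dz":0,"twist":0,"fingers":1},
  {"dx":38,"dy":0,"dz":0,"twist":0,"fingers":1},
  {"dx":48,"dy":0,"dz":0,"twist":0,"fingers":1},
])

```text
clock: 3.22
eef_pos: [0.4596, -0.091, 0.1026]
tool_rot: [0.702, 0.712, 0.0, 0.002]
ft_force: [0.7, -3.2, 5.4]
grip_width: 0.0088
grasp_force: 60.6
```

Emit:
carry_out([
  {"dx":10,"dy":0,"dz":0,"twist":0,"fingers":1},
  {"dx":20,"dy":0,"dz":0,"twist":0,"fingers":1},
  {"dx":30,"dy":0,"dz":0,"twist":0,"fingers":1},
  {"dx":40,"dy":0,"dz":0,"twist":0,"fingers":1},
  {"dx":45,"dy":0,"dz":0,"twist":0,"fingers":1},
])

```text
clock: 3.63
eef_pos: [0.4568, -0.0437, 0.1007]
tool_rot: [0.702, 0.712, -0.0, -0.001]
ft_force: [0.2, -0.5, -1.3]
grip_width: 0.0085
grasp_force: 59.8
```

```bash
python3 - <<'E'
from h import *
to((.41,-.03,.015),90.6)
T=snap('top'); S=snap('scene')
o=np.hstack([cv2.resize(T['image'][180:300,290:440],(400,320)),cv2.resize(S['image'][140:260,230:380],(400,320))])
cv2.imwrite('pics/c2.png',o[:,:,::-1])
E
```

```text
t 3.6333 eef [ 0.4568 -0.0437  0.1007] yaw 90.86 f [ 0.2 -0.5 -1.3] w 0.0085 gf 59.8
d [ 14.3 -46.5  85.8] twist 0.3
```

View pics/c2.png

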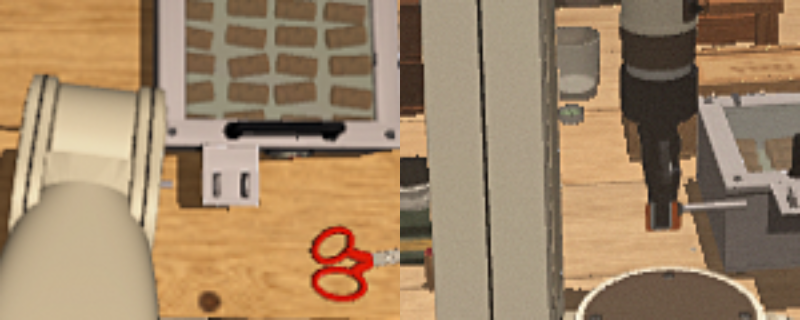

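Pin is out of the staples (both staples empty in top view), held by the grip with the rod free to the right. Putting it down.

Emit:
carry_out([
  {"dx":10,"dy":-25,"dz":15,"twist":0,"fingers":1},
  {"dx":14,"dy":-50,"dz":40,"twist":0,"fingers":1},
  {"dx":14,"dy":-50,"dz":70,"twist":0,"fingers":1},
  {"dx":14,"dy":-50,"dz":86,"twist":0,"fingers":1},
  {"dx":14,"dy":-50,"dz":92,"twist":0,"fingers":1},
])

```text
clock: 4.15
eef_pos: [0.4048, -0.0322, 0.007]
tool_rot: [0.702, 0.712, -0.002, -0.002]
ft_force: [-1.2, 0.9, 0.9]
grip_width: 0.0091
grasp_force: 59.7
```

Emit:
carry_out([
  {"dx":0,"dy":0,"dz":1,"twist":0,"fingers":1},
  {"dx":0,"dy":0,"dz":2,"twist":0,"fingers":1},
  {"dx":0,"dy":0,"dz":3,"twist":0,"fingers":1},
  {"dx":0,"dy":0,"dz":4,"twist":0,"fingers":1},
  {"dx":0,"dy":0,"dz":4,"twist":0,"fingers":1},
])

```text
clock: 4.57
eef_pos: [0.4084, -0.0325, 0.006]
tool_rot: [0.702, 0.712, 0.001, 0.001]
ft_force: [0.7, 0.7, -0.9]
grip_width: 0.0088
grasp_force: 59.7
```

Emit:
carry_out([
  {"dx":0,"dy":0,"dz":2,"twist":0,"fingers":1},
  {"dx":0,"dy":0,"dz":2,"twist":0,"fingers":0.4},
  {"dx":0,"dy":0,"dz":2,"twist":0,"fingers":0.1},
  {"dx":0,"dy":0,"dz":2,"twist":0,"fingers":0.1},
  {"dx":0,"dy":0,"dz":2,"twist":0,"fingers":0.1},
])

```text
clock: 4.98
eef_pos: [0.4077, -0.0324, 0.0034]
tool_rot: [0.702, 0.712, 0.0, 0.0]
ft_force: [-0.7, 0.0, 0.8]
grip_width: 0.0387
grasp_force: 0.0
```

Emit:
carry_out([
  {"dx":0,"dy":0,"dz":-15,"twist":0,"fingers":0.1},
  {"dx":0,"dy":0,"dz":-45,"twist":0,"fingers":0.1},
  {"dx":0,"dy":0,"dz":-85,"twist":0,"fingers":0},
  {"dx":0,"dy":0,"dz":-125,"twist":0,"fingers":0},
  {"dx":0,"dy":0,"dz":-165,"twist":0,"fingers":0},
])

```text
clock: 5.4
eef_pos: [0.4067, -0.0323, 0.1698]
tool_rot: [0.702, 0.712, -0.0, -0.0]
ft_force: [0.9, 0.6, -1.2]
grip_width: 0.0427
grasp_force: 0.0
```

Emit:
carry_out([
  {"dx":-20,"dy":0,"dz":-30,"twist":0,"fingers":0},
  {"dx":-60,"dy":0,"dz":-70,"twist":0,"fingers":0},
  {"dx":-90,"dy":10,"dz":-90,"twist":0,"fingers":0},
  {"dx":-120,"dy":20,"dz":-90,"twist":0,"fingers":0},
  {"dx":-120,"dy":20,"dz":-90,"twist":0,"fingers":0},
])

```text
clock: 5.82
eef_pos: [0.4322, -0.1578, 0.2607]
tool_rot: [0.704, 0.71, 0.001, 0.004]
ft_force: [1.1, -0.2, -1.0]
grip_width: 0.0425
grasp_force: 0.0
```

```bash
python3 - <<'E'
from h import *
import pickle
to((.512,-.25,.30),90.6)
W=snap('wrist');pickle.dump(W,open('w3.pkl','wb'))
cv2.imwrite('pics/w3.png',cv2.resize(W['image'],(800,500))[:,:,::-1])
E
```

```text
t 5.8167 eef [ 0.4322 -0.1578  0.2607] yaw 90.44 f [ 1.1 -0.2 -1. ] w 0.0425 gf 0.0
d [-93.   79.3 -38.3] twist -0.2
```

View pics/w3.png

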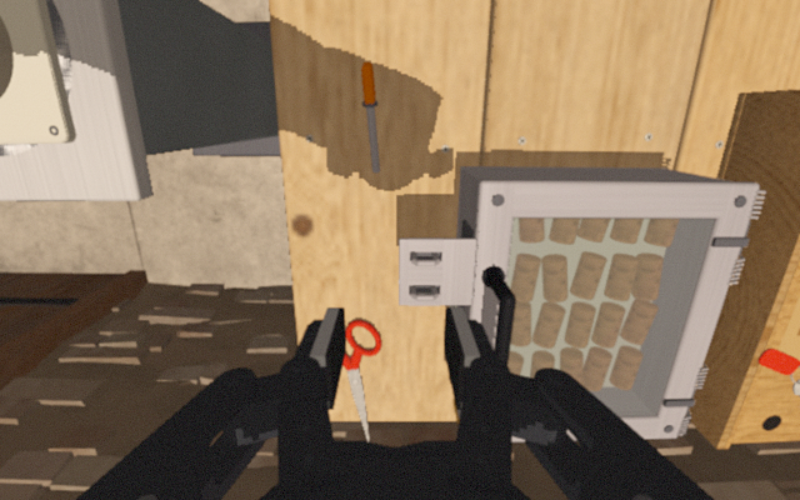

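Wrist view: pin lies on the counter at (370,110 in the view), staples empty, handle bar near (505,320).

Emit:
carry_out([
  {"dx":-20,"dy":18,"dz":0,"twist":-0.2,"fingers":0},
  {"dx":-40,"dy":36,"dz":0,"twist":-0.2,"fingers":0},
  {"dx":-60,"dy":60,"dz":0,"twist":-0.2,"fingers":0},
  {"dx":-87,"dy":83,"dz":0,"twist":-0.2,"fingers":0},
  {"dx":-87,"dy":83,"dz":0,"twist":-0.2,"fingers":0},
])

```text
clock: 6.28
eef_pos: [0.5159, -0.2403, 0.2546]
tool_rot: [0.702, 0.713, -0.001, -0.001]
ft_force: [0.5, -0.0, -0.4]
grip_width: 0.0423
grasp_force: 0.0
```

```bash
python3 - <<'E'
from h import *
import pickle
to((.516,-.247,.14),90.6)
W=snap('wrist');pickle.dump(W,open('w4.pkl','wb'))
S=snap('scene');pickle.dump(S,open('s4.pkl','wb'));T=snap('top');pickle.dump(T,open('t4.pkl','wb'))
o=np.zeros((600,800,3),np.uint8)
o[:320,:512]=cv2.resize(W['image'],(512,320))
o[320:,:400]=cv2.resize(S['image'][140:224,400:520],(400,280))
o[320:,400:]=cv2.resize(T['image'][170:254,380:500],(400,280))
cv2.imwrite('pics/w4.png',o[:,:,::-1])
E
```

```text
t 6.2833 eef [ 0.5159 -0.2403  0.2546] yaw 90.9 f [ 0.5 -0.  -0.4] w 0.0423 gf 0.0
d [ -6.7   0.3 114.6] twist 0.3
```

View pics/w4.png

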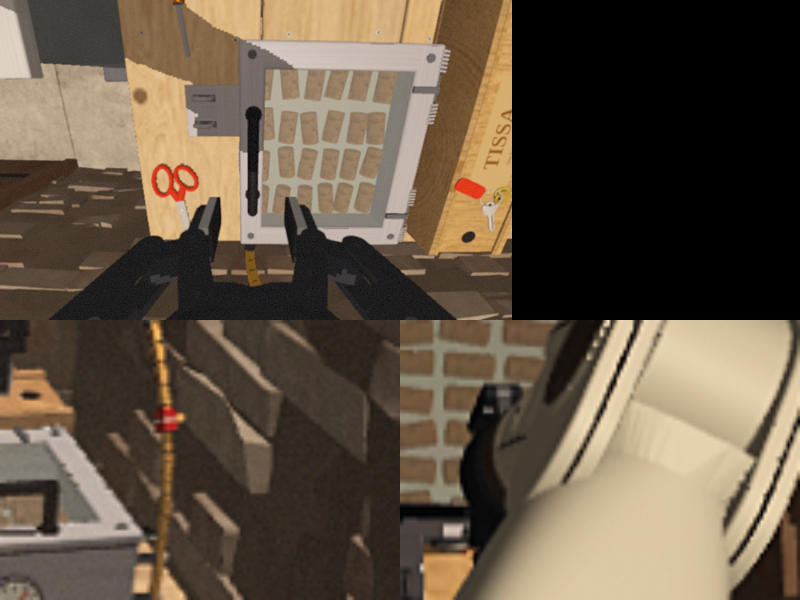

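Wrist view now looks straight along the handle: bar at raw column ≈316, rows ≈140–265; in scene the rider is at about (450,170).

```bash
python3 - <<'E'
from h import *
import pickle
W=pickle.load(open('w4.pkl','rb'));W3=pickle.load(open('w3.pkl','rb'))
for n,w,rows,c0,c1 in(('w4',W,range(135,272,8),295,340),('w3',W3,range(216,290,6),370,425)):
    g=cv2.cvtColor(w['image'],cv2.COLOR_RGB2GRAY)
    for r in rows:
        c=np.where(g[r,c0:c1]<45)[0]+c0
        if len(c): u=c.mean()+.0; print(n,r,c.min(),c.max(),len(c),onz(w,(u,r),.16).round(4))
for p in((252,55),(431,57),(252.5,232),(408,234)): print('screw',onz(W,(p[0]/.8,p[1]/.8),.118).round(4))
E
```

```text
w4 135 311 322 12 [ 0.5163 -0.1849  0.16  ]
w4 143 307 326 20 [ 0.5164 -0.1911  0.16  ]
w4 151 310 323 14 [ 0.5165 -0.1975  0.16  ]
w4 159 310 322 13 [ 0.5162 -0.204   0.16  ]
w4 167 310 322 13 [ 0.5163 -0.2106  0.16  ]
w4 175 310 322 13 [ 0.5164 -0.2173  0.16  ]
w4 183 310 322 13 [ 0.5165 -0.2242  0.16  ]
w4 191 310 321 12 [ 0.5162 -0.2311  0.16  ]
w4 199 310 321 12 [ 0.5163 -0.2382  0.16  ]
w4 207 310 321 12 [ 0.5165 -0.2454  0.16  ]
w4 215 310 321 12 [ 0.5166 -0.2528  0.16  ]
w4 223 310 321 10 [ 0.5165 -0.2603  0.16  ]
w4 231 310 321 11 [ 0.5168 -0.268   0.16  ]
w4 239 308 322 14 [ 0.5164 -0.2758  0.16  ]
w4 247 309 321 12 [ 0.5167 -0.2837  0.16  ]
w4 255 310 320 11 [ 0.5168 -0.2918  0.16  ]
w4 263 310 320 10 [ 0.5169 -0.3001  0.16  ]
w3 216 389 400 12 [ 0.504  -0.1739  0.16  ]
w3 222 387 402 16 [ 0.5045 -0.1797  0.16  ]
w3 228 389 404 16 [ 0.5069 -0.1856  0.16  ]
w3 234 396 408 13 [ 0.5126 -0.1916  0.16  ]
w3 240 400 411 10 [ 0.5163 -0.1977  0.16  ]
w3 246 400 410 11 [ 0.5167 -0.2038  0.16  ]
w3 252 399 409 11 [ 0.5164 -0.2101  0.16  ]
w3 258 375 408 17 [ 0.5067 -0.2165  0.16  ]
w3 264 378 408 20 [ 0.5079 -0.223   0.16  ]
w3 270 380 407 21 [ 0.5087 -0.2295  0.16  ]
w3 276 382 406 20 [ 0.5096 -0.2362  0.16  ]
w3 282 370 406 24 [ 0.5103 -0.243   0.16  ]
w3 288 370 405 28 [ 0.5083 -0.2499  0.16  ]
screw [ 0.5141 -0.1329  0.118 ]
screw [ 0.7123 -0.1296  0.118 ]
screw [ 0.5184 -0.3601  0.118 ]
screw [ 0.7394 -0.3614  0.118 ]
```

Emit:
carry_out([
  {"dx":-6,"dy":0,"dz":35,"twist":0.3,"fingers":0},
  {"dx":-6,"dy":0,"dz":70,"twist":0.3,"fingers":0},
  {"dx":-6,"dy":0,"dz":95,"twist":0.3,"fingers":0},
  {"dx":-6,"dy":0.5,"dz":114,"twist":0.3,"fingers":0},
  {"dx":-6,"dy":0.5,"dz":114,"twist":0.3,"fingers":0},
])

```text
clock: 6.85
eef_pos: [0.5099, -0.2408, 0.1402]
tool_rot: [0.702, 0.712, -0.001, -0.004]
ft_force: [-1.1, -0.0, -0.2]
grip_width: 0.0429
grasp_force: 0.0
```

Emit:
carry_out([
  {"dx":0,"dy":0,"dz":0,"twist":0,"fingers":1},
  {"dx":0,"dy":0,"dz":0,"twist":0,"fingers":1},
  {"dx":0,"dy":0,"dz":0,"twist":0,"fingers":1},
  {"dx":0,"dy":0,"dz":0,"twist":0,"fingers":1},
  {"dx":0,"dy":0,"dz":0,"twist":0,"fingers":1},
])

```text
clock: 7.27
eef_pos: [0.5159, -0.2437, 0.1465]
tool_rot: [0.703, 0.712, 0.002, 0.002]
ft_force: [3.7, 2.8, 2.7]
grip_width: 0.0096
grasp_force: 58.7
```

```bash
python3 - <<'E'
from h import *
import pickle
to((.5165,-.246,.141),90.6)
T=pickle.load(open('top0.pkl','rb'));S=pickle.load(open('scene0.pkl','rb'));S4=pickle.load(open('s4.pkl','rb'))
for n,c,(r0,r1,c0,c1) in(('T',T,(205,235,450,475)),('S',S,(155,185,440,462)),('S4',S4,(155,185,440,462))):
    h=cv2.cvtColor(c['image'],cv2.COLOR_RGB2HSV)[r0:r1,c0:c1]
    m=((h[...,0]<5)|(h[...,0]>172))&(h[...,1]>130)&(h[...,2]>70)
    a=np.argwhere(m);print(n,len(a),a.min(0)+[r0,c0],a.max(0)+[r0,c0],a.mean(0)+[r0,c0])
# scene-only: intersect with plane y of rider inner face
n=np.array([-.01,1,0.])
for y0 in(-.385,-.395,-.405):
  for uv in((450.5,166.5),(450.5,168.5),(450.5,170.5)):
    e,d=ray(S4,uv);P=e+d*((n@np.array([.6145,y0,0])-n@e)/(n@d));v=P-[.7265,y0,.11];print(y0,uv,P.round(4),np.hypot(v[0],v[2]).round(4),np.arctan2(v[2],-v[0]).round(3))
E
```

```text
t 7.2667 eef [ 0.5159 -0.2437  0.1465] yaw 90.71 f [3.7 2.8 2.7] w 0.0096 gf 58.7
d [-2.3  0.5  5.5] twist 0.1
T 29 [213 457] [223 463] [219.10344828 459.34482759]
S 36 [166 446] [173 453] [169.52777778 449.05555556]
S4 32 [166 446] [173 453] [169.59375 449.40625]
-0.385 (450.5, 166.5) [ 0.4893 -0.3863  0.235 ] 0.2681 0.485
-0.385 (450.5, 168.5) [ 0.4877 -0.3863  0.2299] 0.2672 0.465
-0.385 (450.5, 170.5) [ 0.486  -0.3863  0.2247] 0.2664 0.445
-0.395 (450.5, 166.5) [ 0.5125 -0.396   0.2246] 0.2428 0.492
-0.395 (450.5, 168.5) [ 0.5108 -0.396   0.2193] 0.2418 0.469
-0.395 (450.5, 170.5) [ 0.5091 -0.3961  0.214 ] 0.241 0.446
-0.405 (450.5, 166.5) [ 0.5356 -0.4058  0.2142] 0.2175 0.5
-0.405 (450.5, 168.5) [ 0.5338 -0.4058  0.2088] 0.2165 0.474
-0.405 (450.5, 170.5) [ 0.5321 -0.4058  0.2034] 0.2156 0.448
```

Emit:
carry_out([
  {"dx":0,"dy":1,"dz":-6,"twist":0,"fingers":1},
  {"dx":0,"dy":3,"dz":-12,"twist":0,"fingers":1},
  {"dx":0,"dy":5,"dz":-18,"twist":0,"fingers":1},
  {"dx":0,"dy":6,"dz":-21,"twist":0,"fingers":1},
  {"dx":0,"dy":6,"dz":-21,"twist":0,"fingers":1},
])

```text
clock: 7.68
eef_pos: [0.521, -0.2437, 0.1652]
tool_rot: [0.703, 0.711, 0.001, 0.0]
ft_force: [4.7, 0.5, -6.6]
grip_width: 0.0099
grasp_force: 58.5
```

```bash
python3 - <<'E'
from h import *
import pickle
to((.5165,-.246,.141),90.6)
S=snap('scene');T=snap('top');W=snap('wrist')
o=np.zeros((600,800,3),np.uint8)
o[:320,:512]=cv2.resize(W['image'],(512,320))
o[320:,:400]=cv2.resize(S['image'][155:239,360:480],(400,280))
o[320:,400:]=cv2.resize(T['image'][170:254,380:500],(400,280))
cv2.imwrite('pics/w5.png',o[:,:,::-1])
E
```

```text
t 7.6833 eef [ 0.521  -0.2437  0.1652] yaw 90.7 f [ 4.7  0.5 -6.6] w 0.0099 gf 58.5
d [-2.2 -4.5 24.2] twist 0.1
```

View pics/w5.png

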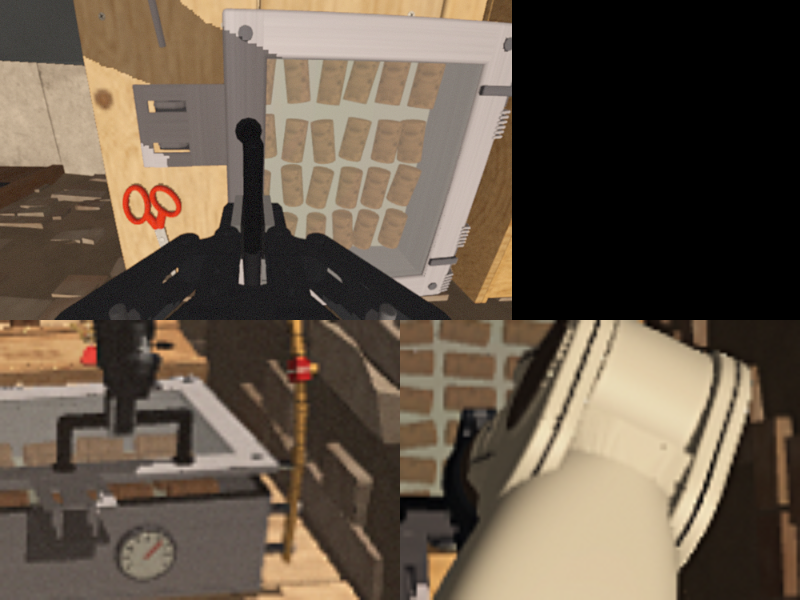

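The lid is rising: pointer in scene at about (447,199), rider at (450,169); staples clear of the tongue side.

Emit:
carry_out([
  {"dx":0,"dy":4,"dz":-11,"twist":0,"fingers":1},
  {"dx":0,"dy":9,"dz":-22,"twist":0,"fingers":1},
  {"dx":0,"dy":15,"dz":-33,"twist":0,"fingers":1},
  {"dx":0,"dy":21,"dz":-43,"twist":0,"fingers":1},
  {"dx":0,"dy":26,"dz":-50,"twist":0,"fingers":1},
])

```text
clock: 8.25
eef_pos: [0.5434, -0.2435, 0.2138]
tool_rot: [0.703, 0.711, -0.002, -0.003]
ft_force: [-3.0, -0.8, -9.1]
grip_width: 0.0094
grasp_force: 58.4
```

Emit:
carry_out([
  {"dx":0,"dy":0,"dz":0,"twist":0,"fingers":1},
  {"dx":0,"dy":0,"dz":0,"twist":0,"fingers":1},
  {"dx":0,"dy":0,"dz":0,"twist":0,"fingers":1},
  {"dx":0,"dy":0,"dz":0,"twist":0,"fingers":1},
  {"dx":0,"dy":0,"dz":0,"twist":0,"fingers":1},
])

```text
clock: 8.67
eef_pos: [0.5434, -0.2436, 0.2139]
tool_rot: [0.703, 0.711, -0.002, -0.002]
ft_force: [-5.2, -0.6, -4.3]
grip_width: 0.0096
grasp_force: 58.7
```

```bash
python3 - <<'E'
from h import *
import pickle
to((.5165,-.246,.141),90.6)
S=snap('scene');pickle.dump(S,open('s6.pkl','wb'))
S4=pickle.load(open('s4.pkl','rb'))
g=cv2.cvtColor(S['image'],cv2.COLOR_RGB2GRAY);g4=cv2.cvtColor(S4['image'],cv2.COLOR_RGB2GRAY)
print(np.arange(434,456));
for r in range(160,206): print(r,g[r,434:456], np.abs(g[r,434:456].astype(int)-g4[r,434:456]).max())
H=np.array([.7262,0,.11])
for a in(.3,.34,.38,.42,.46,.5):
    print(a,[proj(S,(.7255+.01*(-y-.246)-.212*np.cos(a),y,.11+.212*np.sin(a)))[0].round(1).tolist() for y in(-.385,-.39,-.395,-.40)])
E
```

```text
t 8.6667 eef [ 0.5434 -0.2436  0.2139] yaw 90.62 f [-5.2 -0.6 -4.3] w 0.0096 gf 58.7
d [ -2.2 -26.5  73. ] twist 0.0
[434 435 436 437 438 439 440 441 442 443 444 445 446 447 448 449 450 451
 452 453 454 455]
160 [ 47  47  42  38  43  44  49  46  47  45  47  44  38  58 109 174 113  45
  49  50  61  65] 8
161 [ 47  44  47  46  48  41  44  48  47  42  44  41  35  59 107 169 108  41
  31  50  60  60] 5
162 [ 44  47  46  49  47  44  45  45  43  45  40  42  36  58 108 168 144  65
  31  54  60  61] 9
163 [ 44  44  49  48  42  43  42  47  45  42  41  42  39  58  75 160 136  70
  46  59  62  65] 9
164 [ 48  47  43  46  43  47  46  43  46  47  42  46  44  57  83 155 179  97
  44  62  57  58] 8
165 [ 43  47  41  48  48  45  46  43  42  38  43  39  43  49  45  67 117  62
  41  59  63  59] 7
166 [ 42  45  49  43  45  48  42  47  45  41  43  41  42  32  44 119 143  76
  50  56  62  59] 5
167 [ 44  49  43  46  50  43  82 129 109  56  44  48  40  38  32  68  78  77
  62  57  58  55] 6
168 [ 49  51  47  47  42  41  36  99 137  83  36  42  42  37  28  76  86  77
  93 154 173  87] 9
169 [ 44  44  49  4
[... 3322 characters left out ...]
 37  15  57 151 198 145  52  43  50  47  45  65  89 103  72  58
  65  57  56  86] 176
204 [ 73  79  58  22  17  51 152 183 117  41  46  47  43  66  87  81  63  58
  64  60  62  57] 158
205 [ 69  67  59  37  34  25  89 175 157  72  38  43  56  65  82  80  68  61
  60  63  54  58] 89
0.3 [[443.1, 181.9], [444.8, 181.8], [446.5, 181.7], [448.2, 181.6]]
0.34 [[443.1, 178.9], [444.8, 178.8], [446.5, 178.7], [448.2, 178.6]]
0.38 [[443.1, 175.9], [444.8, 175.8], [446.5, 175.7], [448.2, 175.6]]
0.42 [[443.0, 173.0], [444.7, 172.9], [446.4, 172.8], [448.1, 172.7]]
0.46 [[442.8, 170.0], [444.5, 169.9], [446.2, 169.8], [447.9, 169.7]]
0.5 [[442.6, 167.0], [444.3, 166.9], [446.0, 166.8], [447.7, 166.7]]
```

Emit:
carry_out([
  {"dx":0,"dy":3.5,"dz":-5.5,"twist":0,"fingers":1},
  {"dx":0,"dy":7,"dz":-11,"twist":0,"fingers":1},
  {"dx":0,"dy":11,"dz":-16,"twist":0,"fingers":1},
  {"dx":0,"dy":14.5,"dz":-21,"twist":0,"fingers":1},
  {"dx":0,"dy":14.5,"dz":-21,"twist":0,"fingers":1},
])

```text
clock: 9.13
eef_pos: [0.5597, -0.2435, 0.2369]
tool_rot: [0.703, 0.711, -0.001, -0.001]
ft_force: [-6.7, 0.6, -5.2]
grip_width: 0.0092
grasp_force: 58.9
```

```bash
python3 - <<'E'
from h import *
import pickle
to((.5165,-.246,.141),90.6)
S=snap('scene');pickle.dump(S,open('s7.pkl','wb'))
g=cv2.cvtColor(S['image'],cv2.COLOR_RGB2GRAY)
for r in range(164,184): print(r,g[r,438:456])
o=cv2.resize(S['image'][150:200,415:475],(720,600),interpolation=cv2.INTER_CUBIC)
cv2.imwrite('pics/s7.png',o[:,:,::-1])
E
```

```text
t 9.1333 eef [ 0.5597 -0.2435  0.2369] yaw 90.66 f [-6.7  0.6 -5.2] w 0.0092 gf 58.9
d [ -2. -43.  96.] twist 0.1
164 [ 46  46  47  43  44  44  42  39  41  64  85 153 177  89  40  51  65  61]
165 [ 46  43  46  43  45  39  43  45  47  47  41  67 119  67  45  60  61  61]
166 [ 43  46  45  45  45  40  43  43  43  32  38 122 144  79  48  57  56  58]
167 [ 38  37  75 121 111  58  36  44  42  38  35  66  84  77  62  57  57  60]
168 [ 51  48  45  91 129  85  32  43  44  37  28  74  87  81  95 153 172  87]
169 [176 174 169 167 170 107  37  37  40  39  38 135 157 150 147 188 201  95]
170 [137 134 131 133 136  95  33  41  69  66  59 133 154 117 109 106 109  65]
171 [118 111 113 111 110 148 141 120 124 125  79  71  77  78  75  60  34  39]
172 [ 65  55  34  31  19  29  87 132  74  13  22  66  87  84  88  49  45  37]
173 [ 39  41  53  52  51  46  43 115  81  39  41  48  65  50  37  43  43  47]
174 [ 48  55  55  47  51  52  49  74 123 145  95  84 110  68  39  44  47  45]
175 [ 47  51  56  51  55  53  48  43  71 120  89  79 105  67  37  47  48  46]
176 [ 49  47  51  51  57  53  52  51  50  72  74  83 104  71  37  42  44  41]
177 [ 67  53  53  52  53  52  53  49  54  51  57  99 146  97  48  40  48  50]
178 [ 91  48  50  52  59  57  54  50  57  59  58  91 144  95  45  44  46  45]
179 [77 50 53 48 54 55 53 58 56 67 53 50 97 63 37 41 42 45]
180 [ 82  51  50  53  50  52  50  53  51  69  76  98 110 110  65  40  41  48]
181 [ 61  56  52  50  57  52  53  54  55  72  68  96 141 121  59  38  42  43]
182 [53 66 60 56 50 53 51 58 61 68 73 76 97 98 55 40 47 38]
183 [ 51  49  50  56  55  53  49  56  66  74  71  91 129 111  53  43  46  43]
```

View pics/s7.png

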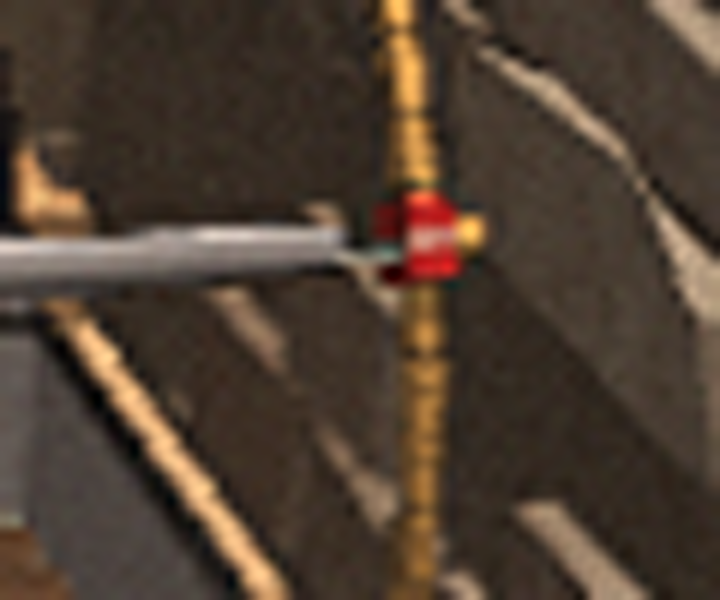

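The crop shows the pointer's white line just under a pixel below the rider's inner-face line (rows ≈171 vs ≈170). A small rise remains.

Emit:
carry_out([
  {"dx":0,"dy":0.8,"dz":-1,"twist":0,"fingers":1},
  {"dx":0,"dy":1.5,"dz":-2,"twist":0,"fingers":1},
  {"dx":0,"dy":1.5,"dz":-2,"twist":0,"fingers":1},
  {"dx":0,"dy":1.5,"dz":-2,"twist":0,"fingers":1},
  {"dx":0,"dy":1.5,"dz":-2,"twist":0,"fingers":1},
])

```text
clock: 9.6
eef_pos: [0.5604, -0.2434, 0.2378]
tool_rot: [0.703, 0.711, -0.001, -0.001]
ft_force: [-5.8, -0.4, -5.1]
grip_width: 0.0093
grasp_force: 58.8
```

```bash
python3 - <<'E'
from h import *
import pickle
to((.5165,-.246,.141),90.6)
S=snap('scene');pickle.dump(S,open('s8.pkl','wb'))
g=cv2.cvtColor(S['image'],cv2.COLOR_RGB2GRAY)
for r in range(165,175): print(r,g[r,438:456])
E
```

```text
t 9.6 eef [ 0.5604 -0.2434  0.2378] yaw 90.65 f [-5.8 -0.4 -5.1] w 0.0093 gf 58.8
d [ -2.1 -43.5  97. ] twist 0.0
165 [ 47  46  42  43  44  40  42  43  35  50  44  70 121  63  46  57  63  61]
166 [ 40  40  40  43  44  42  45  37  43  34  34 118 147  77  44  57  56  55]
167 [ 46  43  73 123 107  59  41  39  41  39  35  70  77  82  58  56  60  55]
168 [159 143 145 184 175  83  30  36  41  37  28  79  84  79  96 153 174  90]
169 [150 149 144 144 151 103  42  44  43  42  41 134 160 152 145 189 204  98]
170 [129 127 125 127 125 124 127 126 125 174 122 132 149 117 115 109 109  65]
171 [98 95 94 85 86 78 68 45 14 11 19 64 75 71 71 61 33 33]
172 [ 25  33  49  46  44  46  95 139  86  34  30  66  85  92  86  57  39  39]
173 [ 46  46  49  47  55  49  39 115  80  36  42  45  69  46  38  41  42  45]
174 [ 44  54  53  52  52  53  49  72 123 147  97  82 113  66  41  46  48  46]
```

Emit:
carry_out([
  {"dx":0,"dy":0,"dz":0,"twist":0,"fingers":1},
  {"dx":0,"dy":0,"dz":0,"twist":0,"fingers":1},
  {"dx":0,"dy":0,"dz":0,"twist":0,"fingers":1},
  {"dx":0,"dy":0,"dz":0,"twist":0,"fingers":1},
  {"dx":0,"dy":0,"dz":0,"twist":0,"fingers":1},
])

```text
clock: 10.07
eef_pos: [0.5604, -0.2434, 0.2378]
tool_rot: [0.703, 0.711, -0.001, -0.001]
ft_force: [-6.7, 0.3, -5.8]
grip_width: 0.0094
grasp_force: 58.8
```

```bash
python3 - <<'E'
from h import *
to((.5165,-.246,.141),90.6)
g=cv2.cvtColor(snap('scene')['image'],cv2.COLOR_RGB2GRAY)
for r in range(168,173): print(r,g[r,438:456])
if g[170,443:447].mean()>95 and g[171,446]<60 and g[169,445]<80: print(job_done())
E
```

```text
t 10.0667 eef [ 0.5604 -0.2434  0.2378] yaw 90.65 f [-6.7  0.3 -5.8] w 0.0094 gf 58.8
d [ -2.1 -43.5  96.9] twist 0.0
168 [159 145 141 188 175  85  31  40  41  38  31  76  81  80  95 151 171  83]
169 [151 149 143 143 147  98  47  41  39  43  39 136 153 148 146 189 201  98]
170 [128 124 123 122 126 124 119 127 123 178 117 136 153 123 111 113 111  66]
171 [95 93 90 86 85 80 64 57 28 15 19 64 77 73 74 61 40 37]
172 [ 30  36  43  47  50  40  91 139  80  37  32  66  88  82  87  57  45  39]
the job is handed in; nothing more can be done
None
```

The pin is out and lying on the counter, the lid is held open with its pointer level with the red rider to within a pixel in the scene camera, and the job was handed in at about 10 s with the lid still gripped.

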